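# Press the vent bushing home in the crock lid

## Robot

A 6-joint arm with a two-finger parallel gripper is mounted at the origin on the work surface. World frame = base frame: x ahead of the robot, y to its left, z up, the work surface at z = 0. Lengths are in m, angles in rad, forces in N, time in s.
With the tool pointing down it reaches from about 0.375 to 0.9 m from the base axis. Payload 3.1 kg.
Tool frame: the origin (TCP) lies at the very end of the fingers, on their centre line; the grasp point (between the pads) lies 19 mm behind it (manip.tcp_to_grasp is the distance from the TCP to the grasp point, in m); z points along the fingers, y is the line along which they close (so a half turn about z gives the same grasp; the last joint's range is limited). The gripper opens to 85 mm and grips with 20 to 120 N. Pads are 22 mm wide; open, the fingers measure 114 mm over their backs; the gripper's body (76 mm by 85 mm) begins 54 mm behind the grasp point. The pads swing forward as they close: fully open they stand 13 mm farther back than shut.
Start: joints at [-1.353, 0.527, 1.433, -0, 1.181, -0.178], TCP at [0.241, -0.577, 0.231] pointing down, gripper open.
Joint ranges: [-3.08, 3.08], [-0.75, 2.2], [0.22, 2.44], [-1.43, 4.57], [0, 2.65], [-2.85, 2.85]. Speed limits (rad/s): [2.79, 2.79, 3.14, 3.14, 3.14, 3.14].

## Interface

Orientations are given as a unit quaternion [x, y, z, w].
In Python, from station import manip gives the robot as it stands. The module is installed in compiled form; this text tells all that it offers.
- The arm moves only by the tool step_arm, never from a script. Its argument "commands" is one flat list of numbers, 6 for each row, row after row: the shift along the tool's x, y, z in m, then the turn, a rotation vector about the tool's x, y, z in degrees. A call has exactly 10 rows; each row is the pose to reach, as a shift and turn from the pose commanded when the call began, along the tool's axes at that moment; what a row does not reach only later rows make up. A row lasts 1/10 s, in which the tool goes at most 50 mm and 8.59 degrees, less where a joint would pass 70% of its speed; a pose out of reach is approached as far as the arm can. A call with a gripper value outside its range is refused whole. "jaw" is the opening in per cent of the stroke, from 0 (shut) to 100 (fully open), set as the call begins (left out, the last holds). The fingers move at their own pace and stop on an object; "grip_force" is the grip in N (left out, the last holds). Time passes only in rows, so rows that repeat a pose let the fingers close, or fill a call up. It gives the time, the measured TCP pose, the force, the opening and the grip force at its end, in the units of the state.
- manip.sense(): the state, without advancing time (a new reading comes with each control period).
- manip.snapshot(name): name is "scene" or "top" or "wrist"; returns a dict with "pixels" (400x640x3 uint8, blue, green, red), "fx", "fy", "cx", "cy" (pixels), "R" (3x3) and "t" (3): a world point X has camera coordinates R X + t; the wrist camera has in their place "mount" (4x4, takes a point from camera to tool coordinates, whose origin is the TCP and whose axes are the flange's). Camera axes: x right, y down, z forward; pixel columns grow to the right and rows downward; lengths in m; the calibration is good to about 2 mm. The wrist camera is an equidistant fisheye: a pixel r from the principal point sees the ray r / f radians off the axis. A picture is of the moment at which its call begins: read the wrist's pose just before it. There is no depth.
- manip.sign_off(): hands the job in; it is judged then, once.
The state is a dict: "t": time; "q": joint angles; "qd": joint speeds; "tau": joint torques, N m; "tcp_pos": TCP position; "tool_rot": TCP orientation; "force": force on the tool from outside, world axes, zero at the start; "ft_torque": the same for the moment, N m; "finger_gap": opening from 0.0 (shut) to 1.0 (fully open); "gripper_force": force on a finger pad.
Only numpy, scipy, OpenCV 4.12 (cv2) and the standard library are available. Lean on these libraries where they do the work, as an engineer would, in place of code of your own. Each camera call takes 0.05 s, during which the arm holds its last target. There are 200 camera calls.

## Task

Take the blue vent bushing from the bamboo board and press it into the lined bore in the middle of the crock's lid until its shoulder sits down flush on the lid all round, then let go of it. The fit is tight, so feel your way in and push firmly, but do not force it: the stoneware lid chips if the bushing is driven hard against it. Leave the crock, the board, the loaf pan and the glass bowl standing where they are.

Things in the scene. Friction and masses are not known exactly. Their poses are not given: they have to be found in the camera images.
- bushing: blue hard-plastic flanged vent bushing, 45 g, 50 mm tall, standing upright, round about its z axis. Origin: centre of its foot. From the foot up: sleeve 26 mm in diameter to 22 mm (foot edge eased to 25 mm over the lowest 1.5 mm); shoulder flange 40 mm in diameter, 22 to 27 mm; neck 22 mm in diameter, 27 to 50 mm, to grip it by.
- shoulder (a point): point on the bushing's axis in the plane of the underside of its shoulder, 22 mm above its foot, axes as the bushing's.
- crock: cream stoneware fermenting crock with brown band, loose on the counter, about 3.4 kg with its lid, 150 mm in diameter, 190 mm over two lug handles 110 mm up. Origin: centre of the underside, z up.
- lid: the crock's round stoneware screw lid, 128 mm in diameter with ribbed edge, screwed down tight, its flat top face 174 mm above the counter. It chips if the bushing (its foot on the rim, or its shoulder at the end) bears on it with more than 35 N, or if the fingers do. Origin and axes are those of the crock.
- bore (a point): centre of the vent bore's mouth in the lid's top face, z up. Bore 27.5 mm in diameter, through the 26 mm lid; from 6 to 18.5 mm deep lined with a springy black silicone seal, 24.2 mm clear, rounded lip. The seal drags on the sleeve from about 6 mm deep, building up to some 12 to 24 N by 15 mm and then staying level until the shoulder meets the lid, where resistance rises steeply.
- board: bamboo board 220 x 150 x 16 mm lying flat on the counter, 1.1 kg; the bushing stands on its top. Origin: centre of the underside.
- loaf_pan: bystander: empty steel loaf pan, 230 x 115 mm, 65 mm high. Origin: centre of the underside.
- glass_bowl: bystander: glass bowl, 160 mm in diameter, 72 mm high. Origin: centre of the underside.
Not all that is in view belongs to the job. Of the things that look like the bushing, the smallest one is meant.

How it is judged:
On the way, in this order (a step that is already met when the one before it is completed fails the run):
1. the bushing's foot has entered the bore, upright, its shoulder still well above the lid (horizontal distance between bushing and bore below 0.003 m and z of bushing in the frame of bore below -0.002 m and z of shoulder in the frame of bore above 0.004 m and angle between the z axis of bushing and the z axis of crock, either way round below 0.14 rad), for 0.02 s.
2. the bushing has been pressed home: shoulder flush on the lid (horizontal distance between shoulder and bore below 0.003 m and z of shoulder in the frame of bore below 0.0015 m and angle between the z axis of bushing and the z axis of crock, either way round below 0.06 rad), for 0.2 s.
At the end, for the whole second after the job is handed in: The bushing is at rest in the lid's bore, let go, its shoulder within 1.5 mm of the lid face and square to it within 0.06 rad, its axis within 3 mm of the bore's; the crock stands upright within 25 mm of where it stood, the board within 25 mm, the loaf pan and the glass bowl within 20 mm (all of step 2 and z of shoulder in the frame of bore above -0.003 m and angle between crock's own z axis and vertical below 0.05 rad and linear speed of bushing below 0.01 m/s and distance of each of crock, board from where it was at the start of the episode below 0.025 m and distance of each of loaf_pan, glass_bowl from where it was at the start of the episode below 0.02 m); the robot touches nothing.
It fails at once if the bushing is driven against the rigid lid with more than 35 N (contact force between bushing and lid above 35 N).
It fails at once if the robot itself presses on the crock or its lid with more than 35 N (contact force between any of the fingers, the arm and crock above 35 N).
It fails at once if the crock is shoved or tipped (distance of crock from where it was at the start of the episode above 0.04 m or angle between crock's own z axis and vertical above 0.12 rad).
It fails at once if the loaf pan or the glass bowl is knocked away (distance of any of loaf_pan, glass_bowl from where it was at the start of the episode above 0.03 m).
It also fails if it takes over 58 s, if anything falls off the work surface, if the arm or the gripper's body presses on something with over 40 N, if the wrist force passes 120 N, or if a joint passes its speed limit or range.

## Working session

There is one attempt and no reset: what is moved stays moved. The work goes in short steps, Python scripts to look and compute and a tool call to move; the robot and the scene stay as the last step left them, time stands still between calls to the robot, and variables do not carry over. Pictures are saved under pics/ and viewed, at most 10 in all, crops included, and the job is handed in when it is done.

Besides the shell and the picture viewer there is one more tool, called after "Call:" in YAML: its name, and indented under it one key for each argument. step_arm: Moves the arm, as the interface text tells. Its arguments: {"type":"object","properties":{"commands":{"type":"array","items":{"type":"number"}},"jaw":{"type":"number"},"grip_force":{"type":"number"}},"required":["commands"]}

```bash
mkdir -p pics
python3 - <<'E'
from station import manip
import cv2,pickle,numpy as np
s=manip.sense();print(s)
d={}
for n in("scene","top","wrist"):
    d[n]=manip.snapshot(n);cv2.imwrite(f"pics/{n}0.png",d[n]["pixels"])
    print(n,{k:np.round(v,4).tolist() for k,v in d[n].items() if k!="pixels"})
d['s']=s
pickle.dump(d,open("d0.pkl","wb"));print(manip.tcp_to_grasp)
E
```

```text
{'t': 0.0, 'q': array([-1.35348830e+00,  5.28455269e-01,  1.43392014e+00,  8.41976751e-06,
        1.18137561e+00, -1.78513924e-01]), 'qd': array([-0.00069521,  0.00104236,  0.00039018,  0.00028165,  0.00098197,
        0.00121703]), 'tau': array([-1.40093449e-03, -4.42351055e+01, -1.78028655e+01, -1.70783678e-04,
        8.47500603e-03,  1.60918557e-05]), 'tcp_pos': array([ 0.24084325, -0.57595377,  0.23033463]), 'tool_rot': array([ 9.80479208e-01,  1.96619830e-01, -1.70394908e-05, -1.07905871e-03]), 'force': array([-0.97137396,  0.58494924, -0.45534723]), 'ft_torque': array([-0.06014282,  0.03148051,  0.03549887]), 'gripper_force': 0.0, 'finger_gap': 1.0014658666797094}
scene {'fx': 513.7173, 'fy': 513.7173, 'cx': 324.9308, 'cy': 195.5777, 'R': [[-0.326, -0.9454, -0.0047], [-0.8574, 0.2977, -0.4199], [0.3983, -0.1328, -0.9076]], 't': [0.1856, 0.5801, 1.1847]}
top {'fx': 390.0465, 'fy': 390.0465, 'cx': 320.7589, 'cy': 197.8381, 'R': [[0.0133, -0.9996, -0.0241], [-0.9944, -0.0107, -0.1047], [0.1044, 0.0254, -0.9942]], 't': [0.0112, 0.6026, 0.9956]}
wrist {'fx': 309.7069, 'fy': 309.7069, 'cx': 321.209, 'cy': 199.21, 'mount': [[-0.0001, -0.9627, -0.2704, 0.0683], [1.0, -0.0002, 0.0002, -0.0005], [-0.0002, -0.2704, 0.9627, -0.1423], [0.0, 0.0, 0.0, 1.0]]}
0.0187
```

View pics/top0.png

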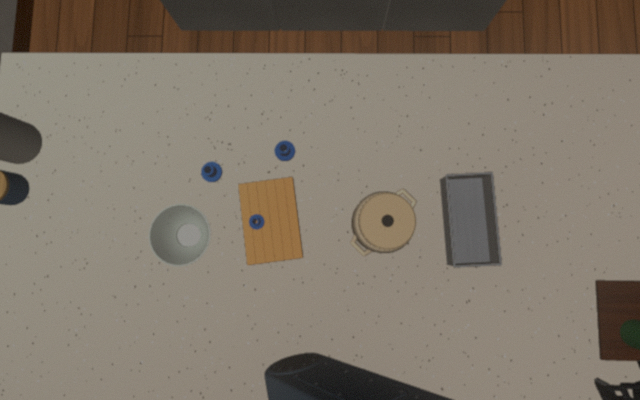

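View pics/scene0.png

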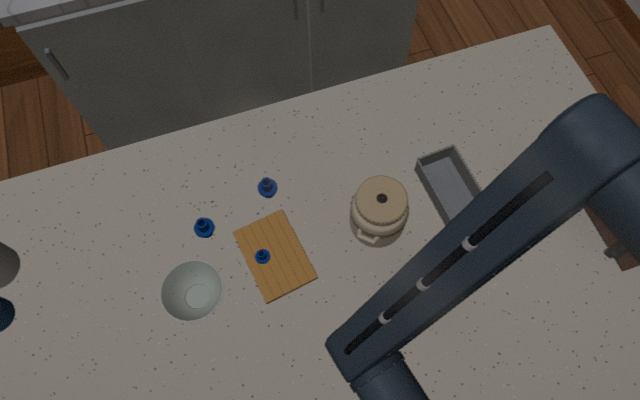

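The top view shows the bushing on the board at about (257,222) and the bore at (388,221). In the scene view they are at (263,257) and (382,198). The two larger blue look-alikes stand off the board.

```bash
cat > h.py <<'E'
import numpy as np,cv2
from scipy.spatial.transform import Rotation as Rn
def blob(px,kind,near,rad):
    hsv=cv2.cvtColor(px,cv2.COLOR_BGR2HSV)
    m=cv2.inRange(hsv,(100,110,30),(130,255,255)) if kind=="blue" else cv2.inRange(hsv,(0,0,0),(180,255,75))
    w=np.zeros_like(m);cv2.circle(w,tuple(map(int,near)),rad,255,-1);m&=w
    n,l,st,c=cv2.connectedComponentsWithStats(m)
    i=1+np.argmax(st[1:,4]);return c[i],st[i],(l==i).astype(np.uint8)
def ray(c,p,pose=None):
    u,v=(p[0]-c["cx"])/c["fx"],(p[1]-c["cy"])/c["fy"]
    if "R" in c:
        R=np.array(c["R"]);return -R.T@np.array(c["t"]),R.T@np.array([u,v,1])
    th=np.hypot(u,v);d=np.array([u/th*np.sin(th),v/th*np.sin(th),np.cos(th)]) if th>0 else np.array([0,0,1.])
    M=np.array(c["mount"]);P=Rn.from_quat(pose["tool_rot"]).as_matrix()
    return P@M[:3,3]+pose["tcp_pos"],P@M[:3,:3]@d
def plane(r,z): o,d=r;return o+d*(z-o[2])/d[2]
def tri(rs):
    A=np.zeros((3,3));b=np.zeros(3)
    for o,d in rs:
        d=d/np.linalg.norm(d);Q=np.eye(3)-np.outer(d,d);A+=Q;b+=Q@o
    X=np.linalg.solve(A,b);return X,[np.linalg.norm(np.cross(X-o,d/np.linalg.norm(d))) for o,d in rs]
E
python3 - <<'E'
import pickle;from h import *
d=pickle.load(open("d0.pkl","rb"))
for k,a,b,z in(("blue",(257,222),(263,257),.043),("dark",(388,221),(382,198),.174)):
    r=[]
    for n,p in(("top",a),("scene",b)):
        c,st,_=blob(d[n]["pixels"],k,p,14);print(k,n,c,st);r.append(ray(d[n],c));print(plane(r[-1],z))
    print(tri(r))
for p in((284,151),(211,172)):print("decoy",plane(ray(d["top"],p),.03))
P=Rn.from_quat(d['s']['tool_rot']).as_matrix();print(P)
# bowl,board corners,pan corners
for p,z in(((180,235),.072),((239,184),.016),((293,177),.016),((302,258),.016),((248,264),.016),((442,177),.065),((492,173),.065),((499,264),.065),((452,265),.065)):print(p,plane(ray(d["top"],p),z)[:2])
E
```

```text
blue top [256.09302326 221.38372093] [250 215  13  13  86]
[0.53794599 0.18548595 0.043     ]
blue scene [262.17948718 255.94230769] [255 249  15  15 156]
[0.53631788 0.18363096 0.043     ]
(array([0.53742612, 0.18467763, 0.04168268]), [np.float64(0.0011855452025128204), np.float64(0.0011855452025128547)])
dark top [387.22826087 220.35869565] [382 215  11  11  92]
[ 0.53832704 -0.13502617  0.174     ]
dark scene [381.5 198. ] [377 194  10   9  76]
[ 0.53706849 -0.1364087   0.174     ]
(array([ 0.53817871, -0.13616621,  0.17174784]), [np.float64(0.000847411743747472), np.float64(0.000847411743747449)])
decoy [0.72772474 0.11870104 0.03      ]
decoy [0.66898468 0.31318611 0.03      ]
[[ 9.22681285e-01  3.85563273e-01 -4.57742411e-04]
 [ 3.85563347e-01 -9.22678956e-01  2.10928865e-03]
 [ 3.90914945e-04 -2.12268985e-03 -9.99997671e-01]]
(180, 235) [0.49998404 0.37198454]
(239, 184) [0.63928268 0.24006688]
(293, 177) [0.65976433 0.09445965]
(302, 258) [0.44420543 0.06620974]
(248, 264) [0.42646953 0.20864053]
(442, 177) [ 0.65559088 -0.29007611]
(492, 173) [ 0.66705401 -0.41625636]
(499, 264) [ 0.43899807 -0.42607551]
(452, 265) [ 0.43482802 -0.3105317 ]
```

Call:
step_arm:
  commands: [0.027,-0.018,-0.001,0,0,1.4,0.067,-0.044,-0.003,0,0,3.4,0.107,-0.07,-0.005,0,0,5.4,0.147,-0.096,-0.007,0,0,7.5,0.187,-0.123,-0.008,0,0,9.5,0.227,-0.149,-0.01,0,0,11.6,0.267,-0.175,-0.012,0,0,13.6,0.307,-0.202,-0.014,0,0,15.7,0.347,-0.228,-0.016,0,0,17.7,0.382,-0.251,-0.017,0,0,19.5]
  jaw: 60

```text
t: 1.15
tcp_pos: [0.4976, -0.1956, 0.2484]
tool_rot: [1.0, 0.027, 0.0, -0.0]
force: [0.3, -0.5, -0.3]
finger_gap: 0.599
gripper_force: 0.0
```

Call:
step_arm:
  commands: [0.01,-0.013,0,0,0,0.8,0.02,-0.027,0,0,0,1.6,0.03,-0.04,0,0,0,2.4,0.038,-0.052,0,0,0,3.1,0.043,-0.058,0,0,0,3.1,0.043,-0.058,0,0,0,3.1,0.043,-0.058,0,0,0,3.1,0.043,-0.058,0,0,0,3.1,0.043,-0.058,0,0,0,3.1,0.043,-0.058,0,0,0,3.1]

```text
t: 2.15
tcp_pos: [0.5362, -0.1379, 0.2483]
tool_rot: [1.0, 0.0, -0.0, 0.0]
force: [0.5, -0.2, -0.2]
finger_gap: 0.602
gripper_force: 0.0
```

```bash
cat > look.py <<'E'
import sys,pickle
from station import manip
from h import *
def look(name):
    s=manip.sense();w=manip.snapshot("wrist");cv2.imwrite(f"pics/{name}.png",w["pixels"]);pickle.dump((s,w),open(name+".pkl","wb"))
    P=Rn.from_quat(s["tool_rot"]).as_matrix();print("tcp",s["tcp_pos"].round(4),"F",s["force"].round(2),"yaw",np.degrees(np.arctan2(P[1,0],P[0,0])).round(2),"zaxis",P[:,2].round(4))
    return s,w
def proj(w,s,X):
    P=Rn.from_quat(s["tool_rot"]).as_matrix();M=np.array(w["mount"])
    c=M[:3,:3].T@(P.T@(np.array(X)-s["tcp_pos"])-M[:3,3]);th=np.arctan2(np.hypot(c[0],c[1]),c[2]);n=c[:2]/np.hypot(c[0],c[1])
    return n*th*w["fx"]+[w["cx"],w["cy"]]
E
python3 - <<'E'
from look import *
s,w=look("bore1");print(proj(w,s,(.538,-.136,.174)))
E
```

```text
tcp [ 0.5362 -0.1379  0.2483] F [ 0.5  -0.21 -0.25] yaw 0.03 zaxis [-1.e-04 -0.e+00 -1.e+00]
[318.96314699 206.40050829]
```

View pics/bore1.png

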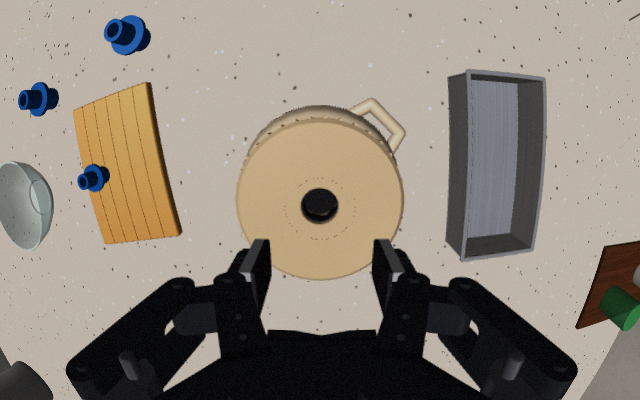

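The bore shows as a dark disc at about (319,206), centred in the lid. The board's bushing is at (93,178). I'll go over to the bushing.

Call:
step_arm:
  commands: [0,-0.02,0,0,0,0,0,-0.06,0,0,0,0,0.001,-0.1,0,0,0,0,0.001,-0.145,0,0,0,0,0.001,-0.19,0.005,0,0,0,0.001,-0.235,0.025,0,0,0,0.001,-0.275,0.045,0,0,0,0.001,-0.305,0.065,0,0,0,0.001,-0.323,0.08,0,0,0,0.001,-0.323,0.09,0,0,0]

```text
t: 3.2
tcp_pos: [0.5362, 0.1877, 0.1571]
tool_rot: [1.0, 0.002, -0.001, -0.0]
force: [0.0, -0.0, 0.3]
finger_gap: 0.605
gripper_force: 0.0
```

Call:
step_arm:
  commands: [0,0,0,0,0,0,0,0,0,0,0,0,0,0,0,0,0,0,0,0,0,0,0,0,0,0,0,0,0,0,0,0,0,0,0,0,0,0,0,0,0,0,0,0,0,0,0,0,0,0,0,0,0,0,0,0,0,0,0,0]

```text
t: 4.2
tcp_pos: [0.5369, 0.1856, 0.1583]
tool_rot: [1.0, 0.001, -0.0, 0.0]
force: [-0.2, 0.1, -0.1]
finger_gap: 0.599
gripper_force: 0.0
```

Run:
```python
from look import *
s,w=look("bush1");print(proj(w,s,(.537,.185,.066)),proj(w,s,(.538,-.136,.174)))
s0,w0=pickle.load(open("bore1.pkl","rb"))
r=[]
for S,W in((s0,w0),(s,w)):
    c,st,m=blob(W["pixels"],"dark",proj(W,S,(.538,-.136,.174)),26)
    k,_=cv2.findContours(m,cv2.RETR_EXTERNAL,cv2.CHAIN_APPROX_NONE);e=cv2.fitEllipse(max(k,key=len))
    print("bore",c,st,e);r.append(ray(W,e[0],S));print(plane(r[-1],.174))
print(tri(r))
r=[]
for S,W,rad in((s0,w0,30),(s,w,60)):
    c,st,m=blob(W["pixels"],"blue",proj(W,S,(.537,.185,.045)),rad);print("blue",c,st);r.append(ray(W,c,S))
print(tri(r))
```

```text
tcp [0.5369 0.1856 0.1583] F [-0.18  0.1  -0.11] yaw 0.08 zaxis [-1.e-04 -0.e+00 -1.e+00]
[322.33108237 201.8740467 ] [679.46034679 233.43435916]
bore [318.89329268 205.20833333] [301 189  37  35 984] ((318.910400390625, 205.237060546875), (33.34152603149414, 35.87685012817383), 78.8792953491211)
[ 0.5388888  -0.13596293  0.174     ]Traceback (most recent call last):
  File "<stdin>", line 6, in <module>
  File "h.py", line 8, in blob
    i=1+np.argmax(st[1:,4]);return c[i],st[i],(l==i).astype(np.uint8)
        ~~~~~~~~~^^^^^^^^^^
    return _wrapfunc(a, 'argmax', axis=axis, out=out, **kwds)
    return bound(*args, **kwds)
ValueError: attempt to get argmax of an empty sequence
```

View pics/bush1.png

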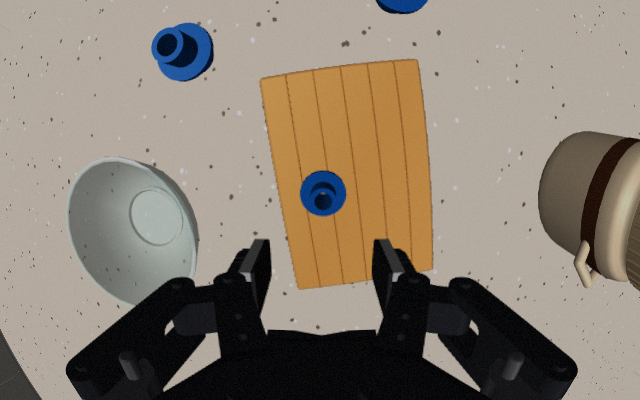

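The bushing's flange is centred at about (323,193), with the neck rim near (323,199). The jaws are astride it. The bore is out of this view, so I'll get its height from bore1 and the scene and top views.

Run:
```python
from look import *
s,w=pickle.load(open("bush1.pkl","rb"));s0,w0=pickle.load(open("bore1.pkl","rb"))
d=pickle.load(open("d0.pkl","rb"))
rb=[ray(w0,(318.91,205.24),s0),ray(d["top"],(387.23,220.36)),ray(d["scene"],(381.5,198))];print("bore",tri(rb))
hsv=cv2.cvtColor(w["pixels"],cv2.COLOR_BGR2HSV)
print(hsv[199,300:348].tolist()[::4])
r=[]
for S,W,n,rad in((s0,w0,(93,178),24),(s,w,(323,194),40)):
    c,st,m=blob(W["pixels"],"blue",n,rad)
    k,_=cv2.findContours(m,cv2.RETR_EXTERNAL,cv2.CHAIN_APPROX_NONE);k=cv2.convexHull(max(k,key=len));e=cv2.fitEllipse(k);print(st,c,e);r.append(ray(W,e[0],S))
    for z in(.041,.043):print(plane(r[-1],z))
print(tri(r))
crop=w["pixels"][160:230,285:365];cv2.imwrite("pics/crop1.png",cv2.resize(crop,None,fx=7,fy=7,interpolation=cv2.INTER_CUBIC))
for X in((.537,.185,.066),(.537,.185,.043)):print(proj(w,s,X))
```

```text
bore (array([ 0.53818149, -0.13608272,  0.17182746]), [np.float64(0.0001444388419749997), np.float64(0.0007730782461126998), np.float64(0.0009174326933493412)])
[[14, 101, 151], [107, 251, 128], [107, 245, 129], [108, 237, 130], [115, 191, 32], [117, 255, 28], [107, 255, 50], [108, 239, 63], [108, 246, 116], [108, 239, 128], [108, 228, 132], [109, 184, 129]]
[ 78 164  32  28 618] [ 93.11326861 177.73300971] ((93.11964416503906, 177.7672119140625), (26.203279495239258, 32.30030059814453), 62.64470672607422)
[0.53743233 0.18450506 0.041     ]
[0.53781487 0.1826622  0.043     ]
[ 300  171   46   45 1592] [322.60741206 192.90640704] ((322.63818359375, 192.90280151367188), (44.54672622680664, 45.40686798095703), 89.63121795654297)
[0.53783075 0.18464731 0.041     ]
[0.5383488  0.18465765 0.043     ]
(array([0.53757854, 0.18465911, 0.04077165]), [np.float64(0.0001873602492548934), np.float64(0.00018736024925481383)])
[322.33108237 201.8740467 ]
[322.23614532 194.42045128]
```

View pics/crop1.png

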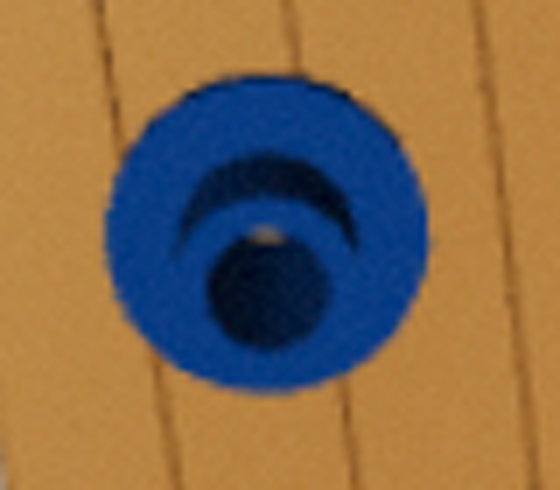

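Call:
step_arm:
  commands: [0.001,0.001,0.015,0,0,0,0.001,0.001,0.035,0,0,0,0.001,0.001,0.055,0,0,0,0.001,0.001,0.075,0,0,0,0.001,0.001,0.09,0,0,0,0.001,0.001,0.1,0,0,0,0.001,0.001,0.107,0,0,0,0.001,0.001,0.111,0,0,0,0.001,0.001,0.1125,0,0,0,0.001,0.001,0.1125,0,0,0]

```text
t: 5.25
tcp_pos: [0.5382, 0.1846, 0.0461]
tool_rot: [1.0, 0.001, 0.0, -0.0]
force: [0.3, -1.2, -0.4]
finger_gap: 0.601
gripper_force: 0.0
```

Call:
step_arm:
  commands: [0,0,0,0,0,0,0,0,0,0,0,0,0,0,0,0,0,0,0,0,0,0,0,0,0,0,0,0,0,0,0,0,0,0,0,0,0,0,0,0,0,0,0,0,0,0,0,0,0,0,0,0,0,0,0,0,0,0,0,0]
  jaw: 0
  grip_force: 60

```text
t: 6.25
tcp_pos: [0.5385, 0.1846, 0.0466]
tool_rot: [1.0, 0.001, 0.001, -0.0]
force: [-0.5, -0.6, 5.8]
finger_gap: 0.233
gripper_force: 58.7
```

Call:
step_arm:
  commands: [0,0,-0.003,0,0,0,0,0,-0.01,0,0,0,0,0,-0.03,0,0,0,0,0,-0.055,0,0,0,0,0,-0.08,0,0,0,0,0,-0.11,0,0,0,0,0,-0.14,0,0,0,0,0,-0.165,0,0,0,0,0,-0.18,0,0,0,0,0,-0.19,0,0,0]
  grip_force: 100

```text
t: 7.25
tcp_pos: [0.5381, 0.1846, 0.2374]
tool_rot: [1.0, 0.001, 0.001, -0.0]
force: [0.8, 0.0, -1.1]
finger_gap: 0.219
gripper_force: 97.9
```

Call:
step_arm:
  commands: [0,0.015,0,0,0,0,0,0.045,0,0,0,0,0,0.08,0,0,0,0,0,0.12,0,0,0,0,0,0.16,0,0,0,0,0,0.2,0,0,0,0,0,0.235,0,0,0,0,0,0.265,0,0,0,0,0,0.28,0,0,0,0,0,0.28,0,0,0]

```text
validation failed for argument at $.co...
```

Call:
step_arm:
  commands: [0,0,0,0,0,0,0,0,0,0,0,0,0,0,0,0,0,0,0,0,0,0,0,0,0,0,0,0,0,0,0,0,0,0,0,0,0,0,0,0,0,0,0,0,0,0,0,0,0,0,0,0,0,0,0,0,0,0,0,0]

```text
t: 8.25
tcp_pos: [0.538, 0.1845, 0.2359]
tool_rot: [1.0, 0.001, 0.0, -0.0]
force: [-0.7, -0.6, -0.5]
finger_gap: 0.223
gripper_force: 97.9
```

Run:
```python
from look import *
s,w=look("held");print(s["finger_gap"],s["gripper_force"])
t=manip.snapshot("scene");cv2.imwrite("pics/scene_held.png",t["pixels"])
B=(.5388,-.136,.174)
for X in(B,s["tcp_pos"]+[0,0,-.003],s["tcp_pos"]+[0,0,-.03]):print(proj(w,s,X))
u=w["pixels"][120:320,200:520];cv2.imwrite("pics/held_c.png",cv2.resize(u,None,fx=2.5,fy=2.5,interpolation=cv2.INTER_CUBIC))
```

```text
tcp [0.538  0.1845 0.2359] F [-0.73 -0.63 -0.52] yaw 0.08 zaxis [ 2.e-04  0.e+00 -1.e+00]
0.22275571834459282 97.86368250846863
[624.87393749 208.67116369]
[321.78668313 250.20964932]
[321.70701365 231.03911058]
```

View pics/held_c.png

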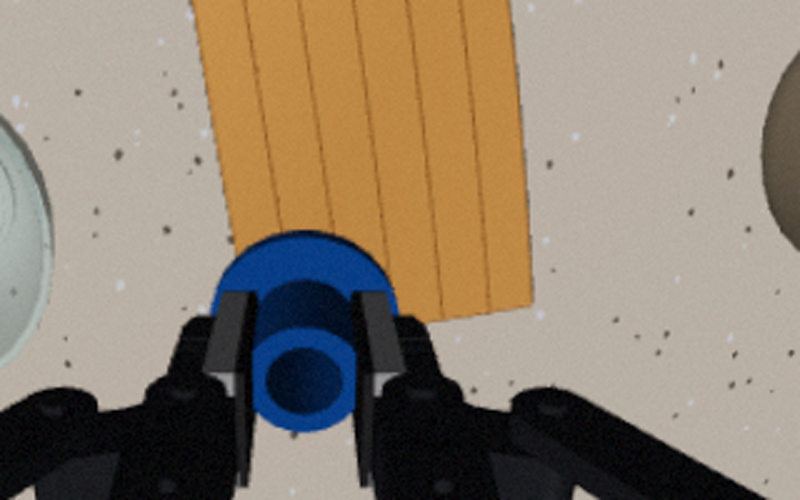

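The lateral move was refused for a malformed list. The picture shows the neck gripped squarely: flange centred on column 322, its top edge at row 212, hole centre at about (322,272).

Call:
step_arm:
  commands: [0,0.012,0,0,0,0,0,0.04,0,0,0,0,0,0.08,0,0,0,0,0,0.12,0,0,0,0,0,0.165,0,0,0,0,0,0.21,0,0,0,0,0,0.25,0,0,0,0,0,0.285,0,0,0,0,0,0.309,0,0,0,0,0,0.3205,0,0,0]

```text
validation failed for argument at $.co...
```

Run:
```python
from look import *
from scipy.optimize import least_squares
s,w=pickle.load(open("held.pkl","rb"))
c,st,m=blob(w["pixels"],"blue",(322,240),60)
k,_=cv2.findContours(m,cv2.RETR_EXTERNAL,cv2.CHAIN_APPROX_NONE);k=max(k,key=len)[:,0]
k=k[k[:,1]<232]
print(st,len(k))
for dz in(.002,.0035,.005,.008):
    X=np.array([plane(ray(w,p,s),s["tcp_pos"][2]-dz)[:2]-s["tcp_pos"][:2] for p in k])
    f=least_squares(lambda a:np.hypot(X[:,0]-a[0],X[:,1]-a[1])-a[2],[0,0,.02],loss="soft_l1",f_scale=.0005);print(dz,f.x.round(4))
    f=least_squares(lambda a:np.hypot(X[:,0]-a[0],X[:,1]-a[1])-.020,[0,0],loss="soft_l1",f_scale=.0005);print(dz,f.x.round(4),f.cost)
print(plane(ray(w,(322,272.4),s),s["tcp_pos"][2]+.02)-s["tcp_pos"])
```

```text
[ 284  212   75   81 3454] 71
0.002 [0.0019 0.0003 0.0188]
0.002 [0.0005 0.0003] 2.6103903390973544e-06
0.0035 [0.0012 0.0003 0.019 ]
0.0035 [-0.      0.0003] 2.284848058629451e-06
0.005 [0.0005 0.0003 0.0191]
0.005 [-0.0005  0.0003] 2.0005717588308976e-06
0.008 [-0.0009  0.0003  0.0195]
0.008 [-0.0014  0.0003] 1.5879552504345831e-06
[-2.95817522e-04 -5.64630499e-05  2.00000000e-02]
```

Call:
step_arm:
  commands: [0.0,0.012,0.0,0.0,0.0,0.0,0.0,0.04,0.0,0.0,0.0,0.0,0.0,0.08,0.0,0.0,0.0,0.0,0.001,0.12,0.0,0.0,0.0,0.0,0.001,0.165,0.0,0.0,0.0,0.0,0.001,0.21,0.0,0.0,0.0,0.0,0.001,0.25,0.0,0.0,0.0,0.0,0.001,0.285,0.0,0.0,0.0,0.0,0.001,0.309,0.0,0.0,0.0,0.0,0.001,0.321,0.0,0.0,0.0,0.0]

```text
t: 9.35
tcp_pos: [0.5391, -0.1395, 0.2359]
tool_rot: [1.0, -0.001, 0.0, 0.0]
force: [0.5, 0.1, 0.2]
finger_gap: 0.218
gripper_force: 98.0
```

Call:
step_arm:
  commands: [0,0,0,0,0,0,0,0,0.004,0,0,0,0,0,0.009,0,0,0,0,0,0.015,0,0,0,0,0,0.02,0,0,0,0,0,0.024,0,0,0,0,0,0.025,0,0,0,0,0,0.025,0,0,0,0,0,0.025,0,0,0,0,0,0.025,0,0,0]

```text
t: 10.35
tcp_pos: [0.5396, -0.1366, 0.211]
tool_rot: [1.0, 0.001, 0.0, 0.0]
force: [-0.0, -0.1, -1.0]
finger_gap: 0.217
gripper_force: 98.0
```

Run:
```python
from look import *
s,w=look("pre");t=manip.snapshot("scene")
P=lambda X:(lambda c:(c[:2]/c[2]*t["fx"]+[t["cx"],t["cy"]]).round(1))(np.array(t["R"])@X+t["t"])
print(P(np.array([.5388,-.136,.174])),P(s["tcp_pos"]))
a=cv2.resize(w["pixels"][100:320,220:430],None,fx=2.5,fy=2.5,interpolation=cv2.INTER_CUBIC)
b=cv2.resize(t["pixels"][150:260,330:440],(250,250),interpolation=cv2.INTER_CUBIC)
b=cv2.copyMakeBorder(b,0,a.shape[0]-250,0,0,cv2.BORDER_CONSTANT);cv2.imwrite("pics/pre_c.png",np.hstack([a,b]))
```

```text
tcp [ 0.5396 -0.1366  0.211 ] F [-0.   -0.12 -1.02] yaw 0.07 zaxis [ 5.e-04 -2.e-04 -1.e+00]
[381.1 197.4] [382.7 190.6]
```

View pics/pre_c.png

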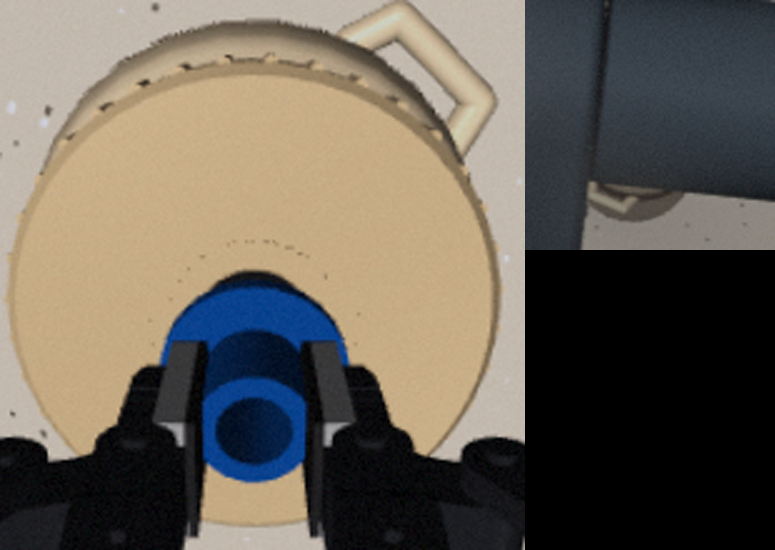

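Held upright over the bore: flange is centred on the lid (crop column 254), and the far rim of the bore just shows at crop (254,272). I'll trim the position and feel down.

Call:
step_arm:
  commands: [-0.0008,-0.0005,0,0,0,0,-0.0008,-0.0005,0.001,0,0,0,-0.0008,-0.0005,0.002,0,0,0,-0.0008,-0.0005,0.003,0,0,0,-0.0008,-0.0005,0.004,0,0,0,-0.0008,-0.0005,0.005,0,0,0,-0.0008,-0.0005,0.006,0,0,0,-0.0008,-0.0005,0.007,0,0,0,-0.0008,-0.0005,0.008,0,0,0,-0.0008,-0.0005,0.008,0,0,0]

```text
t: 11.45
tcp_pos: [0.5385, -0.1359, 0.2026]
tool_rot: [1.0, 0.001, -0.0, -0.0]
force: [0.4, -0.5, -0.6]
finger_gap: 0.224
gripper_force: 98.0
```

Call:
step_arm:
  commands: [0,0,0.0005,0,0,0,0,0,0.001,0,0,0,0,0,0.0015,0,0,0,0,0,0.002,0,0,0,0,0,0.0025,0,0,0,0,0,0.003,0,0,0,0,0,0.003,0,0,0,0,0,0.003,0,0,0,0,0,0.003,0,0,0,0,0,0.003,0,0,0]

```text
t: 12.45
tcp_pos: [0.5386, -0.136, 0.1998]
tool_rot: [1.0, 0.001, 0.0, 0.0]
force: [-0.1, 0.1, -0.6]
finger_gap: 0.216
gripper_force: 98.0
```

The foot is in and feels no side load. I'll push on into the seal.

Call:
step_arm:
  commands: [0,0,0.001,0,0,0,0,0,0.002,0,0,0,0,0,0.003,0,0,0,0,0,0.004,0,0,0,0,0,0.005,0,0,0,0,0,0.006,0,0,0,0,0,0.007,0,0,0,0,0,0.008,0,0,0,0,0,0.009,0,0,0,0,0,0.01,0,0,0]

```text
t: 13.45
tcp_pos: [0.5397, -0.1366, 0.1928]
tool_rot: [1.0, 0.001, 0.002, 0.001]
force: [-2.5, 0.4, 17.6]
finger_gap: 0.217
gripper_force: 99.3
```

Call:
step_arm:
  commands: [-0.0005,0,0.0005,0,0,0,-0.0005,0,0.001,0,0,0,-0.0005,0,0.0015,0,0,0,-0.0005,0,0.002,0,0,0,-0.0005,0,0.0025,0,0,0,-0.0005,0,0.003,0,0,0,-0.0005,0,0.0035,0,0,0,-0.0005,0,0.004,0,0,0,-0.0005,0,0.004,0,0,0,-0.0005,0,0.004,0,0,0]

```text
t: 14.45
tcp_pos: [0.5397, -0.1366, 0.1891]
tool_rot: [1.0, 0.001, 0.002, 0.001]
force: [-3.0, 0.7, 15.7]
finger_gap: 0.218
gripper_force: 99.3
```

Call:
step_arm:
  commands: [-0.0005,0,0.0005,0,0,0,-0.0005,0,0.001,0,0,0,-0.0005,0,0.0015,0,0,0,-0.0005,0,0.002,0,0,0,-0.0005,0,0.0025,0,0,0,-0.0005,0,0.003,0,0,0,-0.0005,0,0.0035,0,0,0,-0.0005,0,0.004,0,0,0,-0.0005,0,0.0045,0,0,0,-0.0005,0,0.0045,0,0,0]

```text
t: 15.45
tcp_pos: [0.5395, -0.1367, 0.1847]
tool_rot: [1.0, 0.001, 0.003, 0.001]
force: [-2.5, 1.5, 17.2]
finger_gap: 0.217
gripper_force: 99.4
```

Call:
step_arm:
  commands: [0,0,0.0003,0,0,0,0,0,0.0006,0,0,0,0,0,0.0009,0,0,0,0,0,0.0012,0,0,0,0,0,0.0015,0,0,0,0,0,0.0015,0,0,0,0,0,0.0015,0,0,0,0,0,0.0015,0,0,0,0,0,0.0015,0,0,0,0,0,0.0015,0,0,0]

```text
t: 16.45
tcp_pos: [0.5395, -0.1367, 0.1832]
tool_rot: [1.0, 0.001, 0.003, 0.001]
force: [-1.6, 1.5, 16.2]
finger_gap: 0.214
gripper_force: 99.4
```

Call:
step_arm:
  commands: [0,0,0.0002,0,0,0,0,0,0.0004,0,0,0,0,0,0.0006,0,0,0,0,0,0.0008,0,0,0,0,0,0.001,0,0,0,0,0,0.001,0,0,0,0,0,0.001,0,0,0,0,0,0.001,0,0,0,0,0,0.001,0,0,0,0,0,0.001,0,0,0]

```text
t: 17.45
tcp_pos: [0.5395, -0.1367, 0.1827]
tool_rot: [1.0, 0.001, 0.003, 0.001]
force: [-2.7, 0.7, 19.5]
finger_gap: 0.222
gripper_force: 99.7
```

Call:
step_arm:
  commands: [0,0,0.0002,0,0,0,0,0,0.0004,0,0,0,0,0,0.0006,0,0,0,0,0,0.0008,0,0,0,0,0,0.001,0,0,0,0,0,0.001,0,0,0,0,0,0.001,0,0,0,0,0,0.001,0,0,0,0,0,0.001,0,0,0,0,0,0.001,0,0,0]

```text
t: 18.45
tcp_pos: [0.5395, -0.1367, 0.1826]
tool_rot: [1.0, 0.001, 0.003, 0.001]
force: [-4.9, 2.3, 24.6]
finger_gap: 0.217
gripper_force: 100.6
```

Run:
```python
from look import *
s,w=look("seat")
cv2.imwrite("pics/seat_c.png",cv2.resize(w["pixels"][150:320,220:430],None,fx=3,fy=3,interpolation=cv2.INTER_CUBIC))
```

```text
tcp [ 0.5395 -0.1367  0.1826] F [-4.88  2.32 24.57] yaw 0.08 zaxis [ 0.006  -0.0027 -1.    ]
```

View pics/seat_c.png

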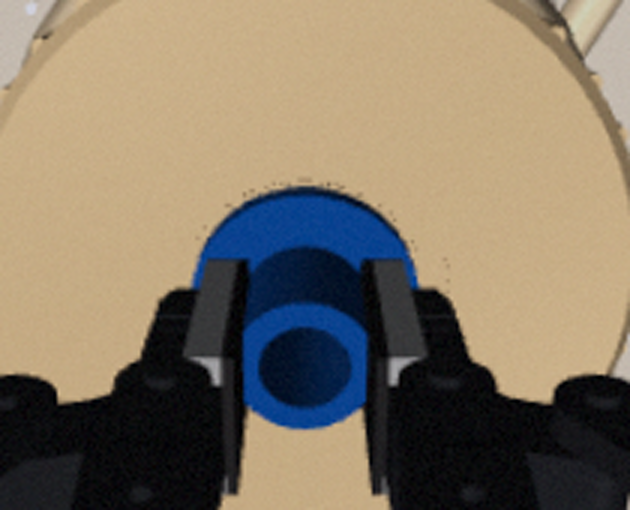

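The flange sits closed on the lid all round with no gap, and the stop is hard: 1 mm of command moved it only 0.1 mm and added 5 N. I'll unload and let go.

Call:
step_arm:
  commands: [0,0,-0.0005,0,0,0,0,0,-0.001,0,0,0,0,0,-0.0015,0,0,0,0,0,-0.002,0,0,0,0,0,-0.0025,0,0,0,0,0,-0.003,0,0,0,0,0,-0.0035,0,0,0,0,0,-0.0035,0,0,0,0,0,-0.0035,0,0,0,0,0,-0.0035,0,0,0]

```text
t: 19.5
tcp_pos: [0.5393, -0.1367, 0.1828]
tool_rot: [1.0, 0.001, 0.002, 0.001]
force: [1.0, 0.7, 7.9]
finger_gap: 0.216
gripper_force: 98.7
```

Call:
step_arm:
  commands: [0,0,-0.001,0,0,0,0,0,-0.001,0,0,0,0,0,-0.001,0,0,0,0,0,-0.001,0,0,0,0,0,-0.001,0,0,0,0,0,-0.001,0,0,0,0,0,-0.001,0,0,0,0,0,-0.001,0,0,0,0,0,-0.001,0,0,0,0,0,-0.001,0,0,0]
  jaw: 60

```text
t: 20.5
tcp_pos: [0.5376, -0.136, 0.1823]
tool_rot: [1.0, 0.001, 0.0, 0.0]
force: [-0.6, -0.3, 0.5]
finger_gap: 0.603
gripper_force: 0.0
```

Call:
step_arm:
  commands: [0,0,-0.002,0,0,0,0,0,-0.006,0,0,0,0,0,-0.014,0,0,0,0,0,-0.026,0,0,0,0,0,-0.04,0,0,0,0,0,-0.052,0,0,0,0,0,-0.06,0,0,0,0,0,-0.065,0,0,0,0,0,-0.065,0,0,0,0,0,-0.065,0,0,0]

```text
t: 21.5
tcp_pos: [0.5373, -0.1359, 0.2471]
tool_rot: [1.0, 0.001, -0.0, -0.0]
force: [0.0, -0.4, -0.4]
finger_gap: 0.599
gripper_force: 0.0
```

Run:
```python
from look import *
s,w=look("done")
c,st,m=blob(w["pixels"],"blue",proj(w,s,(.5388,-.136,.179)),50)
k,_=cv2.findContours(m,cv2.RETR_EXTERNAL,cv2.CHAIN_APPROX_NONE);e=cv2.fitEllipse(cv2.convexHull(max(k,key=len)));print(e)
r=ray(w,e[0],s);print("flange",plane(r,.179))
a=plane(ray(w,(st[0]-.0,e[0][1]),s),.179);b=plane(ray(w,(st[0]+st[2],e[0][1]),s),.179);print("dia if top edge at 0.179:",np.linalg.norm(a-b))
t=manip.snapshot("top")
cv2.imwrite("pics/done_c.png",np.vstack([cv2.resize(w["pixels"][100:300,180:460],(640,457)),np.zeros((1,640,3),np.uint8)]))
```

```text
tcp [ 0.5373 -0.1359  0.2471] F [ 0.02 -0.37 -0.43] yaw 0.08 zaxis [-6.e-04  3.e-04 -1.e+00]
((322.4161376953125, 208.6500701904297), (53.974708557128906, 54.752174377441406), 85.19914245605469)
flange [ 0.53936479 -0.13640427  0.179     ]
dia if top edge at 0.179: 0.039962889790886066
```

View pics/done_c.png

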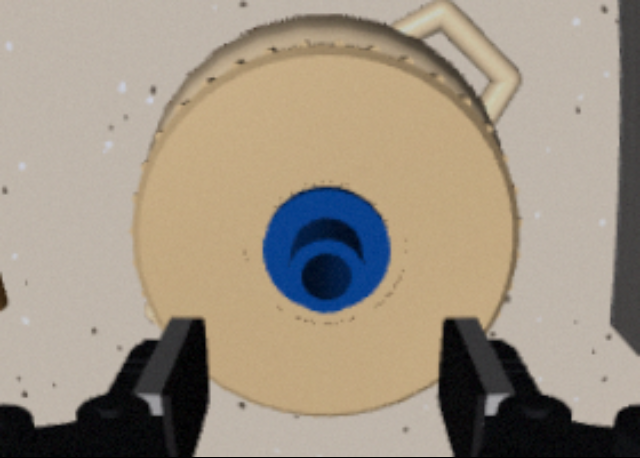

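The bushing sits flush and centred in the lid (crop 326,250), the gripper is clear, and the crock has not moved.

```bash
python3 -c "
from station import manip;print(manip.sign_off())"
```

```text
the job is handed in; nothing more can be done
None
```

The bushing is pressed in until its shoulder sits flush on the lid, released, and handed in at about 21.6 s of the 58 s allowed; the push peaked at about 25 N in the wrist readings and the last look showed nothing disturbed around the crock, but the hand-in returned no verdict.

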